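# Push the water font's spout home in its fitting

## Robot

A 6-joint arm with a two-finger parallel gripper is mounted at the origin on the work surface. World frame = base frame: x ahead of the robot, y to its left, z up, the work surface at z = 0. Lengths are in mm, angles in rad, forces in N, time in s.
With the tool pointing down it reaches from about 300 to 775 mm from the base axis. Payload 14.6 kg.
Tool frame: the origin (TCP) lies between the finger pads; the fingertips stand 25 mm ahead of it and the grasp point (between the pads) lies 6 mm ahead of it; z points along the fingers, y is the line along which they close (so a half turn about z gives the same grasp; the last joint's range is limited). The gripper opens to 94 mm and grips with 3 to 60 N. Pads are 16 mm wide; open, the fingers measure 119 mm over their backs; the gripper's body (75 mm by 177 mm) begins 78 mm behind the grasp point.
Start: joints at [-1.414, 0.3, 1.521, -0, 1.321, -0.067], TCP at [122.059, -536.275, 192.046] pointing down, gripper open.
Joint ranges: [-3.03, 3.03], [-0.79, 2.21], [0.23, 2.52], [-1.04, 4.18], [0, 3.07], [-2.55, 2.55]. Speed limits (rad/s): [2.22, 2.22, 2.57, 3.14, 3.14, 3.14].

## Interface

Orientations are given as [roll, pitch, yaw] about the fixed x, y, z axes, in that order (R = Rz(yaw) Ry(pitch) Rx(roll)).
In Python, from cell import manip gives the robot as it stands. The module is installed in compiled form; this text tells all that it offers.
- The arm moves only by the tool step_arm, never from a script. Its argument "series" is one flat list of numbers, 5 for each row, row after row: the shift along the world's x, y, z in mm, then the turn about the world's z in rad, then the closure, from 0 (fully open) to 1 (shut). In form: [dx, dy, dz, spin, jaw, dx, dy, dz, spin, jaw, ...]. A call has 1 to 20 rows; each row shifts and turns the commanded pose from where the row before left it; what a row does not reach is not made up. A row lasts 1/8 s, in which the tool goes at most 62.5 mm and 10.7 degrees, less where a joint would pass 70% of its speed; a pose out of reach is approached as far as the arm can. A call is refused whole if a number of a shift passes 62.5 or a number of a turn 0.188, either way. A call with a gripper value outside its range is refused whole. The fingers move at their own pace and stop on an object; "squeeze" is the grip in N (left out, the last holds). Time passes only in rows, so rows that do not move let the fingers close. It gives the time, the measured TCP pose, the force, the opening and the grip force at its end, in the units of the state.
- manip.read_state(): the state, without advancing time (a new reading comes with each control period).
- manip.camera(name): name is "side" or "top"; returns (picture, depth): 480x640x3 uint8, blue, green, red; 480x640 float32, mm along the optical axis (not along the pixel's ray), 0 where there is no reading.
- manip.camera_info(name): a dict with "fovy" (degrees; the focal length in pixels is half the picture's height over the tangent of half this angle, whatever the lens; pixels are square), "cx", "cy" (the principal point, pixels), "eye" and "orientation" of the camera in the world. Camera axes: x right, y down, z forward; pixel columns grow to the right and rows downward; lengths in mm; the calibration is good to about 2 mm. A picture is of the moment at which its call begins. camera_info takes no time and is no camera call.
- manip.sign_off(): hands the job in; it is judged then, once.
The state is a dict: "clock": time; "joints": joint angles; "qd": joint speeds; "effort": joint torques, N m; "eef_pos": TCP position; "eef_rot": TCP orientation; "wrist_force": force on the tool from outside, world axes, zero at the start; "moment": the same for the moment, N m; "finger_gap": finger opening in mm; "finger_force": force on a finger pad.
Only numpy, scipy, OpenCV 4.12 (cv2) and the standard library are available. Lean on these libraries where they do the work, as an engineer would, in place of code of your own. Each camera call takes 0.05 s, during which the arm holds its last target. There are 200 camera calls.

## Task

The bakery counter's drinking-water font needs its washed steel spout back: take the spout out of the drying rack and push its stem straight down into the white push-fit fitting on top of the font until it locks and stays down by itself, with the nozzle pointing out over the drip tray. The fitting sits off-centre on its flange, so feel for its mouth gently without ramming it, let go of the spout, and leave the tumbler, the jam jar and the loaf where they stand.

Things in the scene. Friction and masses are not known exactly. Their poses are not given: they have to be found in the camera images.
- font: Water font, fixed: steel cabinet 130 (x) x 120 (y) x 80 mm high, z up, origin under its centre at counter level. On top stands a white upright push-fit fitting, a round tube 40 mm high, 40 mm across at its level mouth face, 120 mm above the counter. It sits on an eccentric flange that stays fixed: its mouth centre is always 4.5 mm sideways from the font's axis, in an unlisted direction.
- font_mouth (a point): Point on the font's axis at the height of the mouth face; axes as the font's. The true mouth centre lies 4.5 mm from it in an unlisted level direction. The bore is 22 mm wide: a tip within about 2 mm of the true centre drops in freely for 15 mm; farther off it stands on the mouth's flat collar, which yields 4 mm on a spring (1.5 N, then 1.5 N per mm). Over 35 N between spout and font is ramming.
- font_lock (a point): Point on the font's axis 30 mm below the mouth face, the tip's depth when locked. Four sprung teeth resist from about 17 mm depth (4 to 8 N), a sprung valve plate from 26 mm (4 N there, 0.6 N per mm more), the teeth snap over the stem's shoulder just past 30 mm, the hard bottom is at 32.5 mm. Locked, the tip rests near 30 mm; unlocked, the spring lifts it back about 4 mm.
- font_tray (a point): Centre of the drip tray's grille, 125 mm in front (on the -x side) of the font's axis, 17 mm above the counter. The tray is 120 (x) x 100 (y) mm and reaches from 65 to 185 mm in front of the axis.
- spout: Steel spout, 260 g. Origin at the centre of the stem's lower tip, z up along the stem. Stem 20 mm across, 90 mm long, tip chamfered to 17 mm, groove 14 mm across from 10 to 22 mm above the tip. Above it a round collar 38 mm across (90 to 96 mm), then a grip block 34 (x) x 30 (y) x 34 mm high, centred 113 mm above the tip, to be gripped across its 30 mm (y) width.
- spout_tip (a point): Centre of the stem's lower tip (the spout's origin); axes as the spout's.
- spout_nozzle (a point): Open end of the spout's 12 mm nozzle tube, which leaves the grip block towards the spout's -x at 110 mm above the tip, reaches 97 mm out and bends down to this point, 74 mm above the tip's height.
- rack: Drying rack, fixed: aluminium plate 130 x 90 mm, 8 mm thick, top 104 mm above the counter, on four legs. Origin on the counter under its centre. At the start the spout hangs upright in its middle 24 mm hole, collar resting on the plate, tip 14 mm above the counter.
- tumbler: Glass tumbler, 68 mm across, 100 mm high; leave it alone. Origin at the centre of its underside.
- jar: Jam jar, 64 mm across, 90 mm high; leave it alone. Origin at the centre of its underside.
- loaf: Loaf of bread, 200 x 90 x 90 mm, lying along its x; leave it alone. Origin at the centre of its underside.
Mind the look-alikes: they are no part of the job. What is meant by the spout is not blue, pink or purple, and is the larger of those in its own colour.

How it is judged (in metres and radians):
On the way, in this order (a step that is already met when the one before it is completed fails the run):
1. the spout is lifted clear out of the drying rack (z of spout_tip in the frame of rack above 0.108 m), for 0.1 s.
2. the stem is pushed into the fitting past the teeth (z of spout_tip in the frame of font_mouth below -0.0285 m and horizontal distance between spout_tip and font_mouth below 0.009 m), for 0.2 s.
At the end, for the whole second after the job is handed in: The spout stands locked in the fitting by itself: tip at least 28.5 mm below the mouth and within 9 mm of the font's axis, stem within 0.1 rad of upright, nozzle end at least 70 mm in front of the font's axis and within 45 mm of its middle line (over the drip tray), at rest (below 0.02 m/s) (all of step 2 and angle between spout's own z axis and vertical below 0.1 rad and x of spout_nozzle in the frame of font below -0.07 m and y of spout_nozzle in the frame of font between -0.045 and 0.045 m and linear speed of spout below 0.02 m/s); the robot touches nothing.
It fails at once if the spout and the font press on each other with more than 35 N (contact force between spout and font above 35 N).
It fails at once if the tumbler, the jar or the loaf is moved by more than 30 mm (distance of any of tumbler, jar, loaf from where it was at the start of the episode above 0.03 m).
It fails at once if the tumbler or the jar is knocked over (angle between any of tumbler, jar's own z axis and vertical above 0.5 rad).
It also fails if it takes over 64 s, if anything falls off the work surface, if the arm or the gripper's body presses on something with over 40 N, if the wrist force passes 120 N, or if a joint passes its speed limit or range.

## Working session

There is one attempt and no reset: what is moved stays moved. The work goes in short steps, Python scripts to look and compute and a tool call to move; the robot and the scene stay as the last step left them, time stands still between calls to the robot, and variables do not carry over. Pictures are saved under pics/ and viewed, at most 10 in all, crops included, and the job is handed in when it is done.

Besides the shell and the picture viewer there is one more tool, called after "Request:" as name(argument=value, ...) on one line, values as JSON. step_arm: Moves the arm, as the interface text tells. Its arguments: {"type":"object","properties":{"series":{"type":"array"},"squeeze":{"type":"number"}},"required":["series"]}

```bash
mkdir -p pics; cat > h.py <<'E'
import numpy as np, cv2
from cell import manip
from scipy.spatial.transform import Rotation as R
def snap(n):
    p,d=manip.camera(n); np.savez(f'{n}.npz',p=p,d=d); return p,d
def load(n):
    z=np.load(f'{n}.npz'); return z['p'],z['d']
def cam(n):
    i=manip.camera_info(n); f=240/np.tan(np.radians(i['fovy'])/2)
    o=np.array(i['orientation'],float)
    M=o if o.shape==(3,3) else R.from_euler('xyz',o).as_matrix()
    return f,i['cx'],i['cy'],np.array(i['eye'],float),M
def cloud(n,d):
    f,cx,cy,e,M=cam(n); v,u=np.mgrid[:480,:640]
    P=np.stack([(u-cx)/f*d,(v-cy)/f*d,d],-1)@M.T+e
    P[d<=0]=np.nan; return P
def plane(n,u,v,z):
    f,cx,cy,e,M=cam(n); r=M@np.array([(u-cx)/f,(v-cy)/f,1]); return e+r*(z-e[2])/r[2]
def proj(n,p):
    f,cx,cy,e,M=cam(n); q=M.T@(np.array(p,float)-e); return f*q[0]/q[2]+cx,f*q[1]/q[2]+cy
E
python3 - <<'E'
from h import *
for n in('side','top'):
    p,d=snap(n); cv2.imwrite(f'pics/{n}0.png',p); print(n,manip.camera_info(n),(d>0).mean())
s=manip.read_state(); print(s['eef_pos'],s['eef_rot'],s['finger_gap'],s['wrist_force'])
E
```

```text
side {'fovy': 42.25862618560646, 'cx': 326.6287990969207, 'cy': 234.89051450841492, 'eye': array([ 324.50822702, 1061.38521299,  906.15995641]), 'orientation': array([-2.2032058 ,  0.01507954, -2.93660046])} 0.996025390625
top {'fovy': 47.99618940360368, 'cx': 319.913375244974, 'cy': 235.53246778555985, 'eye': array([ 346.29297733,  -12.23058302, 1527.86452504]), 'orientation': array([-2.97826528, -0.00300846, -1.58740811])} 0.9959830729166667
[ 122.01020727 -536.05028943  191.56120505] [-3.14057615e+00 -8.03223237e-05  2.23754591e-01] 93.77663511722285 [-1.27224211 -0.28439044 -0.07282992]
```

View pics/top0.png

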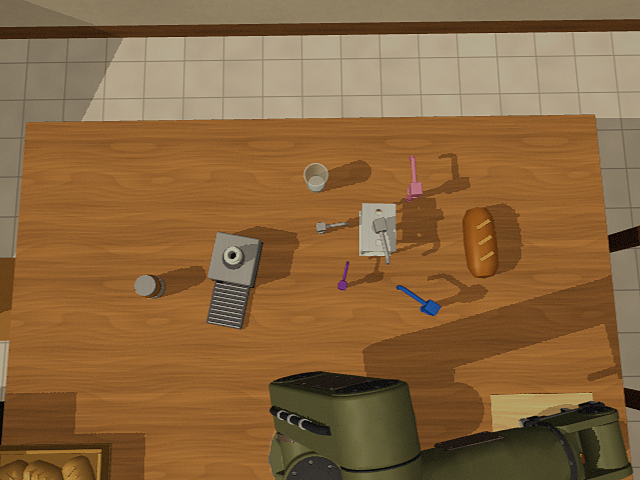

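View pics/side0.png

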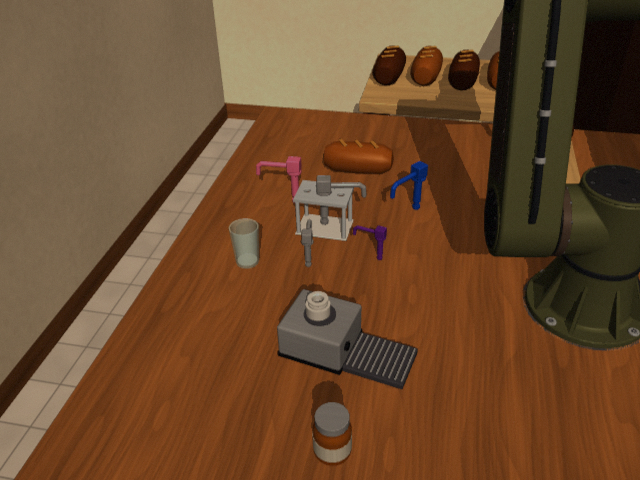

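The top view could offer five spouts: steel in the rack (381,224), small grey (322,227), pink (415,188), purple (343,285) and blue (432,307). The one meant is the larger grey one, in the rack. The fitting is at (233,256), with the tray below it at (229,304).

```bash
cat > m.py <<'E'
from h import *
def rect(m,P,z,n):
    m=cv2.morphologyEx(m.astype(np.uint8),cv2.MORPH_OPEN,np.ones((2,2)))
    k,l,s,c=cv2.connectedComponentsWithStats(m)
    for i in range(1,k):
        if s[i,4]<n: continue
        v,u=np.where(l==i)
        X=np.array([plane(CN,a,b,z) for a,b in zip(u,v)],np.float32)[:,:2]
        r=cv2.minAreaRect(X); print('  px',c[i].round(1),s[i,4],'mean',X.mean(0).round(1),'rect',np.round(r[0],1),np.round(r[1],1),round(r[2],1),'z',np.nanmedian(P[v,u,2]).round(1))
p,d=load('top')
v,u=np.mgrid[:480,:640]
for CN in('top','side'):
    p,d=load(CN);P=cloud(CN,d);x,y,z=P[...,0],P[...,1],P[...,2]
    print(CN)
    S=(x>380)&(x<560)&(y>-260)&(y<-70)
    F=(x>200)&(x<600)&(y>150)&(y<420)
    print(' grip top');rect(S&(z>138)&(z<160),P,148,15)
    print(' plate');rect(S&(z>98)&(z<111),P,104,60)
    print(' nozzle');rect(S&(z>115)&(z<138),P,130,10)
    print(' cabinet');rect(F&(z>74)&(z<88),P,80,100)
    print(' mouth');rect(F&(z>112)&(z<130),P,120,20)
    print(' tray');rect(F&(z>8)&(z<30)&(x<430),P,17,60)
p,_=load('side'); cv2.imwrite('pics/crop.png',cv2.resize(np.hstack([p[160:280,240:400],p[280:400,250:410]]),None,fx=2.5,fy=2.5,interpolation=cv2.INTER_CUBIC))
E
python3 m.py
```

```text
top
 grip top
 plateTraceback (most recent call last):
  File "m.py", line 18, in <module>
    print(' plate');rect(S&(z>98)&(z<111),P,104,60)
                    ~~~~^^^^^^^^^^^^^^^^^^^^^^^^^^^
  File "m.py", line 9, in rect
    r=cv2.minAreaRect(X); print('  px',c[i].round(1),s[i,4],'mean',X.mean(0).round(1),'rect',np.round(r[0],1),np.round(r[1],1),round(r[2],1),'z',np.nanmedian(P[v,u,2]).round(1))
cv2.error: OpenCV(4.12.0) /io/opencv/modules/imgproc/src/convhull.cpp:143: error: (-215:Assertion failed) total >= 0 && (depth == CV_32F || depth == CV_32S) in function 'convexHull'
```

```bash
sed -i 's/,np.float32)\[:,:2\]/)[:,:2].astype(np.float32).copy()/; s/,148,15/,144,15/' m.py; sed -i "s/^    print(CN)/    print(CN,[P[b,a].round(0) for a,b in ([(381,224),(233,245),(230,310)] if CN=='top' else [(323,183),(325,325),(380,360)])])/" m.py
python3 m.py
```

```text
top [array([ 601., -180.,  149.]), array([562., 215.,  82.]), array([390., 232.,  15.])]
 grip top
 plate
  px [372.1 247.9] 141 mean [ 545.1 -159.1] rect [ 545.6 -161.4] [54.1 21. ] 85.5 z 103.1
  px [391.9 247.9] 72 mean [ 544.2 -211.8] rect [ 544.1 -210.9] [23.9 21.5] 89.1 z 101.5
 nozzle
  px [386.5 252.4] 95 mean [ 529.  -193.7] rect [ 529.2 -193.8] [57.2 11.8] 10.9 z 126.7
  px [410.  294.3] 10 mean [ 419.  -250.4] rect [ 419.1 -250.8] [12.7  5.1] 55.0 z 114.2
 cabinet
  px [233.6 259.7] 1688 mean [522.6 213.5] rect [524.4 212.7] [119.4 129.4] 78.7 z 80.0
 mouth
  px [232.1 255.4] 133 mean [529.  211.5] rect [529.4 211. ] [39.7 36.8] 44.7 z 118.3
 trayTraceback (most recent call last):
  File "m.py", line 22, in <module>
    print(' tray');rect(F&(z>8)&(z<30)&(x<430),P,17,60)
                   ~~~~^^^^^^^^^^^^^^^^^^^^^^^^^^^^^^^^
  File "m.py", line 8, in rect
    X=np.array([plane(CN,a,b,z) for a,b in zip(u,v)])[:,:2].astype(np.float32).copy()
                ~~~~~^^^^^^^^^^
  File "h.py", line 18, in plane
    f,cx,cy,e,M=cam(n); r=M@np.array([(u-cx)/f,(v-cy)/f,1]); return e+r*(z-e[2])/r[2]
                ~~~^^^
  File "h.py", line 9, in cam
    i=manip.camera_info(n); f=240/np.tan(np.radians(i['fovy'])/2)
ValueError: time passes only in moves, steps and waits
```

```bash
python3 - <<'E'
s=open('h.py').read()
s=s.replace("def cam(n):\n    i=manip.camera_info(n);","import functools,os,pickle\n@functools.cache\ndef cam(n):\n    if os.path.exists(n+'.pkl'): i=pickle.load(open(n+'.pkl','rb'))\n    else: i=manip.camera_info(n); pickle.dump(i,open(n+'.pkl','wb'))\n   ")
s=s.replace("-1)@M.T+e\n    P[d<=0]=np.nan","-1)@M.T+e\n    P[d<=0]=np.nan")
open('h.py','w').write(s)
m=open('m.py').read().replace("(x>380)&(x<560)&(y>-260)&(y<-70)","(x>420)&(x<690)&(y>-240)&(y<-120)")
open('m.py','w').write(m)
E
sed -n 8,20p h.py; python3 m.py
```

```text
import functools,os,pickle
@functools.cache
def cam(n):
    if os.path.exists(n+'.pkl'): i=pickle.load(open(n+'.pkl','rb'))
    else: i=manip.camera_info(n); pickle.dump(i,open(n+'.pkl','wb'))
    f=240/np.tan(np.radians(i['fovy'])/2)
    o=np.array(i['orientation'],float)
    M=o if o.shape==(3,3) else R.from_euler('xyz',o).as_matrix()
    return f,i['cx'],i['cy'],np.array(i['eye'],float),M
def cloud(n,d):
    f,cx,cy,e,M=cam(n); v,u=np.mgrid[:480,:640]
    P=np.stack([(u-cx)/f*d,(v-cy)/f*d,d],-1)@M.T+e
    P[d<=0]=np.nan; return P
top [array([ 601., -180.,  149.]), array([562., 215.,  82.]), array([390., 232.,  15.])]
 grip top
  px [380.6 225.2] 138 mean [ 599.1 -179.2] rect [ 598.9 -179.2] [34.2 30.4] 10.5 z 143.0
 plate
  px [378.6 227.3] 1204 mean [ 600.8 -178.2] rect [ 599.1 -180.4] [ 88.1 130.7] 88.3 z 103.6
 nozzle
  px [385.2 247.3] 141 mean [ 542.6 -190.7] rect [ 542.7 -190.9] [84.8 12. ] 11.4 z 127.0
 cabinet
  px [233.6 259.7] 1688 mean [522.6 213.5] rect [524.4 212.7] [119.4 129.4] 78.7 z 80.0
 mouth
  px [232.1 255.4] 133 mean [529.  211.5] rect [529.4 211. ] [39.7 36.8] 44.7 z 118.3
 tray
  px [227.5 311.6] 1074 mean [385.5 238.9] rect [387.7 240.3] [101.4  90.6] 81.1 z 14.6
side [array([ 600., -164.,  138.]), array([511., 241.,  80.]), array([404., 246.,  12.])]
 grip top
  px [324.2 179.8] 119 mean [ 598.1 -169.3] rect [ 598.2 -168.4] [33.3 36.3] 10.3 z 143.5
 plate
  px [323.4 195.5] 949 mean [ 599.6 -163.2] rect [ 598.5 -170.3] [100.6 132.5] 87.8 z 104.3
 nozzle
  px [339.4 186.4] 287 mean [ 561.3 -168.9] rect [ 556.6 -168.8] [114.1  39.3] 19.5 z 123.4
 cabinet
  px [321.2 320.8] 2413 mean [520.5 230.6] rect [523.5 221.7] [122.6 129.7] 78.8 z 80.3
 mouth
  px [318.3 299.6] 243 mean [528.2 217.1] rect [528.6 218.2] [37.7 44.6] 11.6 z 118.9
 tray
  px [389.8 361.3] 1854 mean [384.9 249.8] rect [389.8 250. ] [104.3  94.8] 78.9 z 14.9
```

View pics/crop.png

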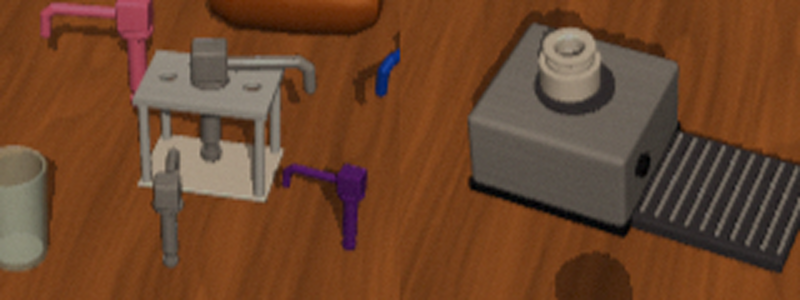

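The crop shows the large steel spout hanging in the rack, and the smaller grey one stands in front of it at about (167,215). The one in the rack is the right one. From the top view, the spout is at about (599,-179) with yaw +0.19. The font is at about (524.5,212.7) with yaw -0.198, and its visible mouth is at about (529,211.5).

Request:
step_arm(series=[0, 0, 40, 0, 0, 20, 15, 30, 0, 0, 38, 28.5, 0, -0.034, 0, 38, 28.5, 0, 0, 0, 38, 28.5, 0, 0, 0, 38, 28.5, 0, 0, 0, 38, 28.5, 0, 0, 0, 38, 28.5, 0, 0, 0, 38, 28.5, 0, 0, 0, 38, 28.5, 0, 0, 0, 38, 28.5, 0, 0, 0, 38, 28.5, 0, 0, 0, 38, 28.5, 0, 0, 0, 39, 28.5, 0, 0, 0, 0, 0, 0, 0, 0, 0, 0, 0, 0, 0], squeeze=40)

```text
clock: 2.1
eef_pos: [598.6, -179.6, 261.6]
eef_rot: [-3.141, 0.001, 0.19]
wrist_force: [0.7, -0.9, 0.3]
finger_gap: 94.0
finger_force: 0.0
```

Request:
step_arm(series=[0, 0, -40, 0, 0, 0, 0, -40, 0, 0, 0, 0, -30, 0, 0, 0, 0, -13, 0, 0, 0, 0, 0, 0, 0, 0, 0, 0, 0, 0.5, 0, 0, 0, 0, 0.7, 0, 0, 0, 0, 1, 0, 0, 0, 0, 1, 0, 0, 0, 0, 1, 0, 0, 0, 0, 1, 0, 0, 0, 0, 1])

```text
clock: 3.6
eef_pos: [599.0, -179.3, 139.0]
eef_rot: [-3.142, 0.0, 0.19]
wrist_force: [0.8, -1.1, 0.0]
finger_gap: 27.2
finger_force: 0.0
```

Request:
step_arm(series=[0, 0, 0, 0, 1, 0, 0, 0, 0, 1])

```text
clock: 3.85
eef_pos: [599.1, -179.3, 139.0]
eef_rot: [-3.142, -0.0, 0.19]
wrist_force: [-0.1, 1.8, -0.6]
finger_gap: 7.1
finger_force: 0.0
```

```bash
python3 - <<'E'
from h import *
p,d=snap('side'); cv2.imwrite('pics/g1.png',cv2.resize(p[120:260,240:420],None,fx=4,fy=4,interpolation=cv2.INTER_CUBIC))
print(manip.read_state())
E
```

```text
{'clock': 3.9, 'joints': array([-3.49383806e-01,  5.11112809e-01,  1.35196572e+00,  3.36743058e-05,
        1.27853761e+00,  1.03166755e+00]), 'qd': array([-0.00127467, -0.00044031,  0.00022731,  0.00026789, -0.00082664,
        0.00122775]), 'effort': array([ 4.71681778e-04, -6.43957758e+01, -3.48070765e+01,  4.97753662e-02,
       -5.50173700e-02,  5.74998694e-05]), 'eef_pos': array([ 599.04474447, -179.28701852,  139.04523702]), 'eef_rot': array([-3.14155292e+00,  3.60281110e-06,  1.89735264e-01]), 'wrist_force': array([-0.9223011 , -0.33760914, -0.38106274]), 'moment': array([ 0.03350911, -0.04837536, -0.09613224]), 'finger_force': 0.0, 'finger_gap': 3.24399489929418}
```

View pics/g1.png

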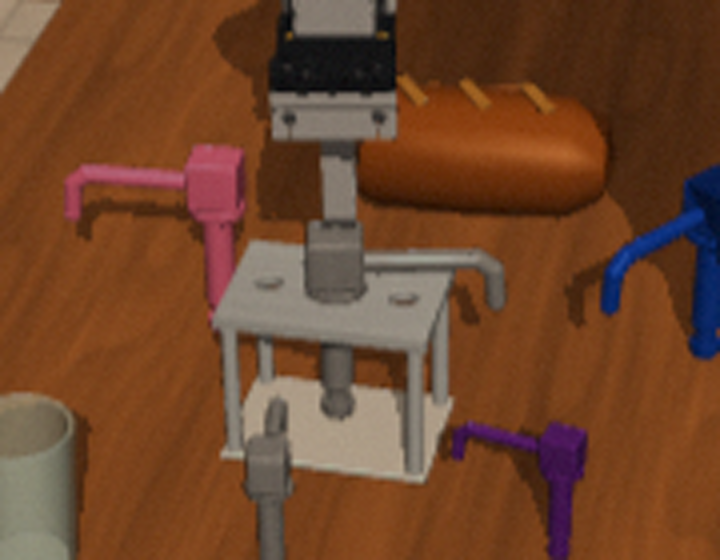

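```bash
python3 - <<'E'
from h import *
_,d=load('side'); P=cloud('side',d); 
for v in range(135,200,4): print(v,P[v,324].round(1),P[v,318].round(1))
print('proj tip',proj('side',[599,-179.3,114]),proj('side',[599,-179.3,144]))
p,d=snap('top'); P=cloud('top',d)
cv2.imwrite('pics/g2.png',cv2.resize(p[170:290,320:470],None,fx=4,fy=4,interpolation=cv2.INTER_CUBIC))
E
```

```text
135 [ 583.  -108.8  293.2] [ 595.  -103.6  294.8]
139 [580.7 -97.8 289.5] [591.8 -89.1 292.9]
143 [580.4 -95.6 281.1] [593.4 -95.1 280.2]
147 [ 582. -102.  268.] [594.7 -99.6 268.1]
151 [ 581.9 -100.7  259. ] [594.6 -97.9 259.3]
155 [ 596.8 -167.3  211.5] [ 698.  -540.5   -1.2]
159 [ 596.7 -166.   201.8] [ 6.920e+02 -5.136e+02  5.000e-01]
163 [ 597.4 -168.3  189.9] [ 6.874e+02 -4.922e+02 -6.000e-01]
167 [ 597.2 -166.6  180.3] [ 680.  -459.5    5.3]
171 [ 596.7 -163.4  171.4] [ 6.771e+02 -4.454e+02  4.000e-01]
175 [ 599.1 -173.1  154.7] [ 615.9 -182.8  147.3]
179 [ 598.2 -168.4  146.7] [ 613.2 -170.2  143.9]
183 [ 598.  -166.6  136.7] [ 610.3 -156.8  141.3]
187 [ 597.4 -162.9  128. ] [ 611.9 -162.4  126.6]
191 [ 598.1 -165.2  115.3] [ 612.7 -164.7  114. ]
195 [ 597.8 -163.1  105.4] [ 611.3 -157.6  107.2]
199 [ 594.7 -147.9  104. ] [ 607.7 -141.2  106.7]
proj tip (np.float64(324.86346298118974), np.float64(188.33200447673644)) (np.float64(324.6518442169429), np.float64(177.58852600094855))
```

View pics/g2.png

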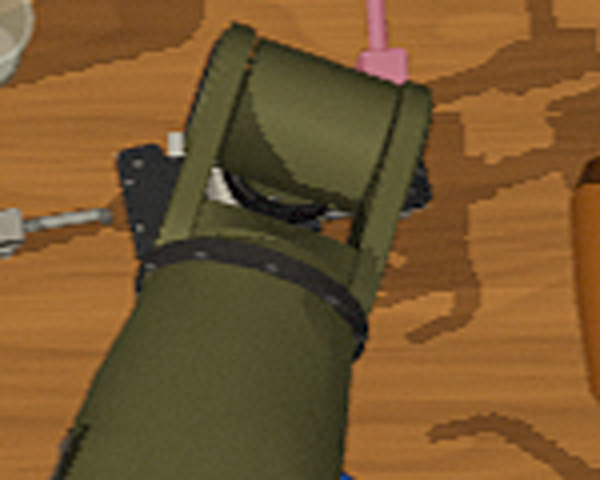

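The picture shows the fingers closed above the block. The fingertips are at about z 160, although a TCP of 139 should put them at 114. I'll open the fingers and measure the front fingertip.

Request:
step_arm(series=[0, 0, 0, 0, 0, 0, 0, 0, 0, 0, 0, 0, 0, 0, 0, 0, 0, 0, 0, 0, 0, 0, 0, 0, 0, 0, 0, 0, 0, 0, 0, 0, 0, 0, 0, 0, 0, 0, 0, 0, 0, 0, 0, 0, 0])

```text
clock: 5.08
eef_pos: [599.1, -179.3, 139.0]
eef_rot: [-3.142, 0.0, 0.19]
wrist_force: [0.2, -0.2, 0.1]
finger_gap: 87.4
finger_force: 0.0
```

```bash
python3 - <<'E'
from h import *
p,d=snap('side'); P=cloud('side',d); print(manip.read_state()['eef_pos'],manip.read_state()['finger_gap'])
x,y,z=P[...,0],P[...,1],P[...,2]
m=(abs(x-592)<35)&(y>-145)&(y<-105)&(z>108)
v,u=np.where(m); print(len(v),v.min(),v.max(),u.min(),u.max())
for r in range(v.min(),v.max()+1,3):
    k=v==r
    if k.any(): print(r,u[k].min(),u[k].max(),P[r,u[k]].mean(0).round(1))
cv2.imwrite('pics/g3.png',cv2.resize(p[120:260,240:420],None,fx=4,fy=4,interpolation=cv2.INTER_CUBIC))
E
```

```text
[ 599.04327871 -179.30097314  139.04042631] 91.50250053562766
2166 48 202 303 338
48 335 335 [ 560.5 -123.4  478.5]
51 307 334 [ 589.9 -121.9  471.3]
54 304 333 [ 593.4 -119.1  466. ]
57 304 335 [ 590.8 -117.7  460.5]
60 303 335 [ 592.3 -117.6  454.3]
63 304 334 [ 592.5 -117.9  448. ]
66 304 333 [ 593.2 -115.8  442.6]
69 303 334 [ 593.5 -116.2  436.1]
72 304 335 [ 592.2 -115.9  430. ]
75 304 334 [ 592.6 -115.8  423.7]
78 305 335 [ 591.7 -116.   417.3]
81 305 335 [ 590.9 -116.2  410.9]
84 305 335 [ 592.1 -116.5  404.3]
87 306 334 [ 591.5 -117.7  397.3]
90 310 314 [ 610.7 -126.7  385.6]
93 322 325 [ 590.5 -144.4  372.9]
96 318 326 [ 596.  -143.7  366.1]
102 321 322 [ 594.9 -144.5  352.2]
105 313 324 [ 600.6 -141.6  346.2]
108 307 338 [ 595.6 -139.6  340.6]
111 308 337 [ 596.2 -139.8  333.5]
114 314 329 [ 594.7 -140.9  326.1]
117 314 331 [ 592.2 -139.1  320.1]
120 314 331 [ 593.5 -140.2  312.4]
123 313 331 [ 593.8 -139.7  305.5]
126 313 333 [ 592.5 -139.5  298.6]
129 313 333 [ 590.9 -135.6  293.5]
132 312 334 [ 587.9 -121.5  293.5]
135 307 336 [ 581.3 -110.4  292.5]
147 331 333 [ 565.3 -106.3  267.3]
150 325 331 [ 574.4 -107.   258.8]
153 333 336 [ 559.7 -107.   252.9]
156 320 327 [ 589.1 -127.1  231.6]
159 320 327 [ 588.6 -124.4  225.6]
162 320 327 [ 589.  -125.5  217.3]
165 320 327 [ 589.1 -125.2  209.8]
168 320 327 [ 589.5 -126.6  201.2]
171 320 327 [ 589.3 -124.7  194.5]
174 320 328 [ 588.6 -126.2  185.9]
177 320 328 [ 588.5 -124.9  178.8]
180 320 328 [ 588.7 -125.2  170.7]
183 320 328 [ 588.8 -125.2  162.7]
```

View pics/g3.png

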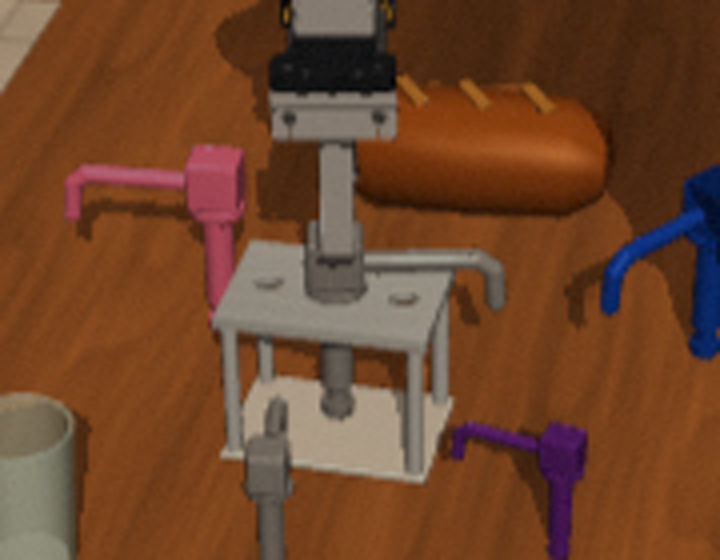

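The image shows the open front finger ending at row 184, which is z≈160. So the real TCP is about 45 mm above the reported one, while x and y agree. I'll descend in two parts, checking in between.

Request:
step_arm(series=[0, 0, -10, 0, 0, 0, 0, -10, 0, 0, 0, 0, -10, 0, 0, 0, 0, 0, 0, 0])

```text
clock: 5.62
eef_pos: [598.6, -179.1, 107.8]
eef_rot: [-3.141, 0.002, 0.19]
wrist_force: [0.2, -1.6, -0.2]
finger_gap: 93.9
finger_force: 0.0
```

```bash
cat > tip.py <<'E'
from h import *
p,d=snap('side'); P=cloud('side',d); s=manip.read_state(); print(s['eef_pos'],s['finger_gap'],s['wrist_force'])
x,y,z=P[...,0],P[...,1],P[...,2]
for r in range(178,206): 
    q=P[r,321:327]; print(r,np.nanmedian(q,0).round(1),p[r,324])
E
python3 tip.py
```

```text
[ 598.92373537 -179.22450596  108.59298061] 94.15916774920575 [-0.44922208  0.9233872   0.20553649]
178 [ 589.2 -123.   177.4] [114 124 134]
179 [ 588.8 -120.9  175.7] [112 123 134]
180 [ 589.  -121.8  172.7] [115 126 137]
181 [ 589.1 -123.   169.3] [111 122 132]
182 [ 588.8 -121.4  167.3] [117 126 137]
183 [ 589.3 -124.7  163.3] [114 126 136]
184 [ 589.5 -122.2  161.8] [113 124 134]
185 [ 589.1 -120.6  159.7] [115 126 135]
186 [ 589.  -121.4  157.3] [114 124 134]
187 [ 589.3 -121.2  154.5] [112 123 133]
188 [ 589.5 -121.1  151.7] [113 124 134]
189 [ 589.  -120.2  149.5] [113 126 136]
190 [ 589.7 -121.7  145.9] [114 124 134]
191 [ 589.3 -118.9  144.5] [112 122 133]
192 [ 589.3 -120.8  141.2] [112 126 136]
193 [ 589.9 -122.2  137.6] [116 126 137]
194 [ 589.5 -120.3  135.7] [114 124 136]
195 [ 589.6 -123.3  130.9] [106 115 123]
196 [ 590.2 -124.8  127.6] [70 75 81]
197 [ 597.8 -155.3  104.4] [72 77 84]
198 [ 596.5 -151.9  104.2] [114 124 133]
199 [ 596.3 -148.6  103.4] [130 141 149]
200 [ 594.2 -142.9  104.2] [127 139 147]
201 [ 594.3 -137.8  104.5] [131 141 149]
202 [ 592.8 -135.   104.2] [127 141 147]
203 [ 592.  -132.3  103.3] [121 131 138]
204 [ 592.9 -132.8   99.8] [111 123 131]
205 [ 600.9 -167.5   73.2] [ 89  99 105]
```

The tip is now at z≈128.5, which confirms the 45 mm offset. I'll go down 15 more and grip.

Request:
step_arm(series=[0, 0, -8, 0, 0, 0, 0, -7, 0, 0, 0, 0, 0, 0, 0, 0, 0, 0, 0, 0.5, 0, 0, 0, 0, 0.7, 0, 0, 0, 0, 1, 0, 0, 0, 0, 1, 0, 0, 0, 0, 1, 0, 0, 0, 0, 1, 0, 0, 0, 0, 1, 0, 0, 0, 0, 1])

```text
clock: 7.05
eef_pos: [599.1, -179.3, 94.1]
eef_rot: [-3.142, -0.0, 0.19]
wrist_force: [-0.3, -0.5, -0.7]
finger_gap: 35.7
finger_force: 40.0
```

Request:
step_arm(series=[0, 0, 0, 0, 1, 0, 0, 0, 0, 1])

```text
clock: 7.3
eef_pos: [599.1, -179.3, 94.1]
eef_rot: [-3.142, 0.0, 0.19]
wrist_force: [0.4, 0.6, -0.3]
finger_gap: 35.6
finger_force: 40.0
```

Request:
step_arm(series=[0, 0, 5, 0, 1, 0, 0, 10, 0, 1, 0, 0, 15, 0, 1, 0, 0, 0, 0, 1, 0, 0, 0, 0, 1])

```text
clock: 7.92
eef_pos: [598.9, -179.2, 123.9]
eef_rot: [-3.141, 0.0, 0.19]
wrist_force: [0.0, -0.5, -3.0]
finger_gap: 35.6
finger_force: 40.0
```

```bash
python3 - <<'E'
from h import *
p,d=snap('side'); P=cloud('side',d); s=manip.read_state(); print(s['eef_pos'],s['finger_gap'],s['wrist_force'],s['moment'],s['finger_force'])
cv2.imwrite('pics/g4.png',cv2.resize(p[140:240,270:390],None,fx=6,fy=6,interpolation=cv2.INTER_CUBIC))
E
```

```text
[ 598.84422335 -179.19031404  123.67891156] 35.347133184440416 [-0.24988703  0.15186265 -2.66242999] [-0.00791817 -0.03189226  0.01010552] 39.9991911649704
```

View pics/g4.png

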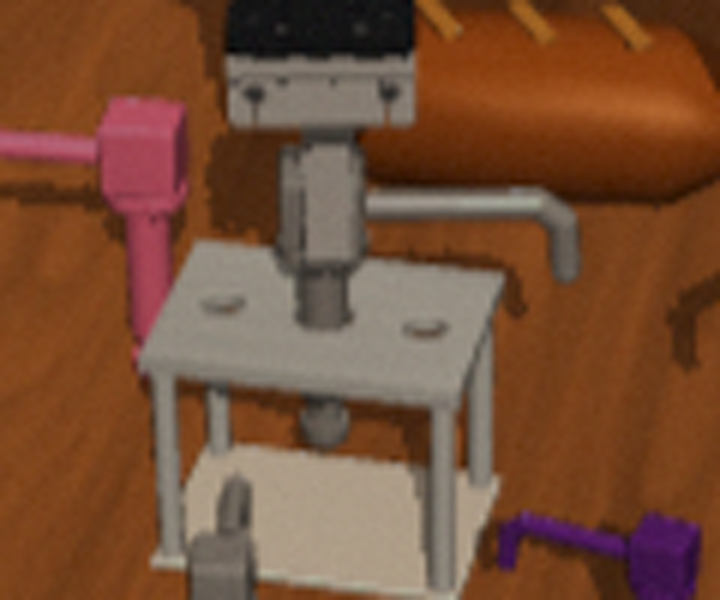

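The spout is held upright, lifted about 30 mm (weight reads 2.7 N, nozzle at (565,265) in the crop). Next I'll lift it clear and carry it to the font.

Request:
step_arm(series=[0, 0, 25, 0, 1, 0, 0, 35, 0, 1, 0, 0, 35, 0, 1, 0, 0, 11, 0, 1, -4, 21, 0, -0.03, 1, -7, 40, 0, -0.04, 1, -7, 40, 0, -0.04, 1, -7, 40, 0, -0.04, 1, -7, 40, 0, -0.04, 1, -7, 40, 0, -0.04, 1, -7, 40, 0, -0.04, 1, -7, 40, 0, -0.04, 1, -7, 40, 0, -0.04, 1, -6, 30, 0, -0.035, 1, -4, 20, 0, 0, 1, 0, 0, 0, 0, 1, 0, 0, 0, 0, 1])

```text
clock: 10.1
eef_pos: [529.2, 211.0, 229.7]
eef_rot: [3.141, 0.0, -0.195]
wrist_force: [0.1, 0.0, -2.9]
finger_gap: 35.2
finger_force: 40.0
```

```bash
python3 - <<'E'
from h import *
p,d=snap('side'); P=cloud('side',d); s=manip.read_state(); print(s['eef_pos'],s['eef_rot'],s['finger_gap'],s['wrist_force'])
cv2.imwrite('pics/f1.png',cv2.resize(p[180:380,240:450],None,fx=3,fy=3,interpolation=cv2.INTER_CUBIC))
x,y,z=s['eef_pos']
for n,q in dict(tip=(x,y,z-80),m=(528.8,211.6,120),ml=(508.8,211.6,120),mr=(548.8,211.6,120)).items(): print(n,np.round(proj('side',q),1))
E
```

```text
[529.29572265 210.83095457 229.80261235] [ 3.14128261e+00  2.30039673e-04 -1.95821199e-01] 35.73023445710945 [ 0.28524321 -0.16095013 -1.37592891]
tip [318.  285.3]
m [318.6 297.6]
ml [329.  298.9]
mr [308.2 296.2]
```

View pics/f1.png

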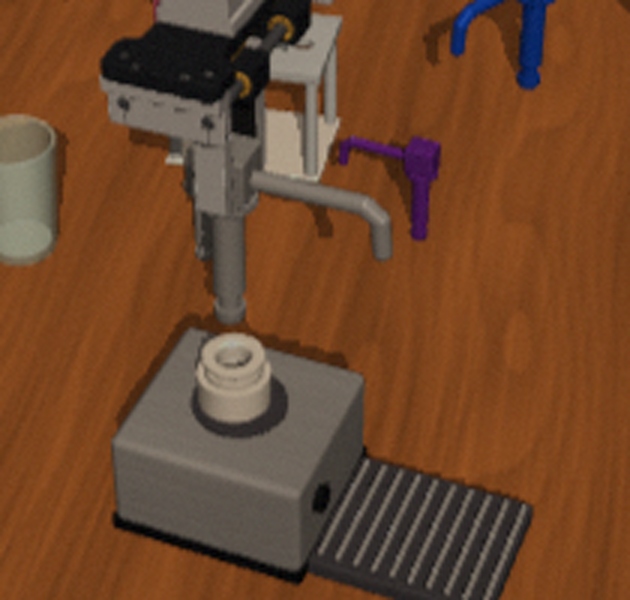

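```bash
python3 - <<'E'
from h import *
p,d=load('side'); P=cloud('side',d); ps,_=p,0
x,y,z=P[...,0],P[...,1],P[...,2]
m=(abs(x-529)<40)&(abs(y-211)<45)
ax=(529.2,210.9); mo=(528.8,211.6)
def pr(a,zz): return [proj('side',(a[0],a[1],t)) for t in zz]
zs=np.arange(90,260,1.); 
for a,lo,hi in((ax,143,236),(mo,90,122)):
    Q=np.array(pr(a,zs)); 
    for r in range(235,312,2):
        k=m[r]&(z[r]>lo)&(z[r]<hi)
        u=np.where(k)[0]
        if len(u)<5 : continue
        print('stem' if lo>130 else 'fit',r,u.min(),u.max(),(u.min()+u.max())/2,'zmean',np.median(z[r,u]).round(0),'pred col',np.interp(r,Q[::-1,1],Q[::-1,0]).round(1))
# white ring by colour
g=cv2.cvtColor(p,cv2.COLOR_BGR2GRAY)
for r in range(288,308,2): print(r,list(g[r,300:338]))
for r in (255,260,265,270): print(r,list(g[r,300:338]))
E
```

```text
stem 253 310 320 315.0 zmean 230.0 pred col 317.1
stem 255 310 321 315.5 zmean 226.0 pred col 317.1
stem 257 310 321 315.5 zmean 221.0 pred col 317.2
stem 259 310 321 315.5 zmean 217.0 pred col 317.3
stem 261 311 321 316.0 zmean 212.0 pred col 317.3
stem 263 311 321 316.0 zmean 208.0 pred col 317.4
stem 265 311 321 316.0 zmean 203.0 pred col 317.5
stem 267 311 321 316.0 zmean 198.0 pred col 317.5
stem 269 311 321 316.0 zmean 195.0 pred col 317.6
stem 271 311 321 316.0 zmean 189.0 pred col 317.6
stem 273 311 321 316.0 zmean 185.0 pred col 317.7
stem 275 311 321 316.0 zmean 180.0 pred col 317.8
stem 277 312 320 316.0 zmean 177.0 pred col 317.8
stem 279 312 321 316.5 zmean 168.0 pred col 317.9
stem 281 311 321 316.0 zmean 163.0 pred col 317.9
stem 283 311 321 316.0 zmean 160.0 pred col 318.0
stem 285 312 320 316.0 zmean 157.0 pred col 318.1
stem 287 314 318 316.0 zmean 150.0 pred col 318.1
fit 291 315 321 318.0 zmean 120.0 pred col 318.4
fit 293 310 325 317.5 zmean 121.0 pred col 318.4
fit 295 308 325 316.5 zmean 119.0 pred col 318.5
fit 297 307 327 317.0 zmean 117.0 pred col 318.6
fit 
[... 7399 characters left out ...]
int8(87), np.uint8(82), np.uint8(86), np.uint8(87), np.uint8(85), np.uint8(90), np.uint8(88), np.uint8(87), np.uint8(84), np.uint8(83), np.uint8(83), np.uint8(82)]
270 [np.uint8(78), np.uint8(79), np.uint8(78), np.uint8(71), np.uint8(72), np.uint8(70), np.uint8(72), np.uint8(72), np.uint8(64), np.uint8(52), np.uint8(42), np.uint8(57), np.uint8(69), np.uint8(82), np.uint8(88), np.uint8(94), np.uint8(93), np.uint8(94), np.uint8(91), np.uint8(85), np.uint8(77), np.uint8(64), np.uint8(79), np.uint8(85), np.uint8(84), np.uint8(83), np.uint8(81), np.uint8(87), np.uint8(87), np.uint8(89), np.uint8(93), np.uint8(88), np.uint8(86), np.uint8(82), np.uint8(85), np.uint8(83), np.uint8(80), np.uint8(75)]
```

The side view shows the stem axis (column ~316) about 1.2 mm too far in +x relative to the fitting (column ~317.5). I'll correct that and descend gently.

Request:
step_arm(series=[-1.2, 0.6, 0, 0, 1, 0, 0, -10, 0, 1, 0, 0, -10, 0, 1, 0, 0, -5, 0, 1, 0, 0, -2, 0, 1, 0, 0, -2, 0, 1, 0, 0, -1, 0, 1, 0, 0, -1, 0, 1, 0, 0, 0, 0, 1])

```text
clock: 11.28
eef_pos: [527.9, 212.3, 199.0]
eef_rot: [-3.142, -0.0, -0.195]
wrist_force: [-0.1, 1.0, -2.5]
finger_gap: 35.4
finger_force: 40.0
```

Request:
step_arm(series=[0, 0, -0.7, 0, 1, 0, 0, -0.7, 0, 1, 0, 0, 0, 0, 1])

```text
clock: 11.65
eef_pos: [527.9, 212.3, 197.6]
eef_rot: [3.142, 0.0, -0.195]
wrist_force: [0.1, -0.0, -3.2]
finger_gap: 35.4
finger_force: 40.0
```

Request:
step_arm(series=[0, 0, -0.8, 0, 1, 0, 0, -0.8, 0, 1, 0, 0, 0, 0, 1])

```text
clock: 12.02
eef_pos: [527.8, 212.4, 196.0]
eef_rot: [-3.142, 0.0, -0.195]
wrist_force: [0.2, 1.0, -2.3]
finger_gap: 35.7
finger_force: 40.0
```

Request:
step_arm(series=[0, 0, -0.8, 0, 1, 0, 0, -0.8, 0, 1, 0, 0, 0, 0, 1])

```text
clock: 12.4
eef_pos: [527.8, 212.3, 194.4]
eef_rot: [-3.142, 0.0, -0.195]
wrist_force: [-0.3, 0.3, -2.4]
finger_gap: 35.7
finger_force: 40.0
```

Request:
step_arm(series=[0, 0, -1, 0, 1, 0, 0, -1, 0, 1, 0, 0, -1, 0, 1, 0, 0, 0, 0, 1])

```text
clock: 12.9
eef_pos: [527.8, 212.3, 191.3]
eef_rot: [3.142, 0.0, -0.195]
wrist_force: [0.3, 0.8, -2.7]
finger_gap: 35.8
finger_force: 40.0
```

```bash
python3 - <<'E'
from h import *
p,d=snap('side'); s=manip.read_state(); print(s['eef_pos'],s['wrist_force'],s['moment'])
cv2.imwrite('pics/f2.png',cv2.resize(p[240:340,270:370],None,fx=5,fy=5,interpolation=cv2.INTER_CUBIC))
E
```

```text
[527.83182035 212.3278945  191.35291073] [ 0.40451548  1.08255301 -4.29728055] [ 0.37617832  0.0143886  -0.00380333]
```

View pics/f2.png

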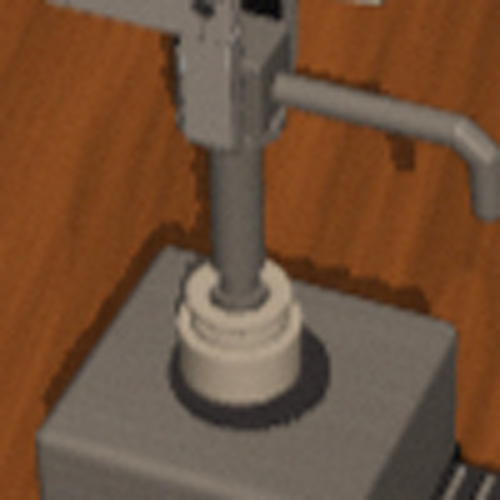

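The image shows the stem seated in the bore, about 9 mm deep with no collar force. I'll continue.

Request:
step_arm(series=[0, 0.5, 0, 0, 1, 0, 0, -1, 0, 1, 0, 0, -1, 0, 1, 0, 0, 0, 0, 1])

```text
clock: 13.45
eef_pos: [527.8, 212.8, 189.3]
eef_rot: [3.141, 0.0, -0.195]
wrist_force: [-0.2, 0.0, -3.2]
finger_gap: 35.9
finger_force: 40.0
```

```bash
python3 - <<'E'
from h import *
for i in range(4):
    manip.camera('side'); s=manip.read_state(); print(s['eef_pos'].round(2),s['wrist_force'].round(2),s['moment'].round(3))
E
```

```text
[527.84 212.81 189.42] [ 0.    0.43 -2.76] [0.061 0.01  0.021]
[527.87 212.8  189.45] [ 0.36 -0.08 -2.57] [ 0.063 -0.003  0.01 ]
[527.89 212.81 189.49] [-0.08 -0.55 -1.92] [0.012 0.025 0.069]
[527.87 212.83 189.48] [ 0.28  0.26 -2.86] [-0.007 -0.039  0.016]
```

Request:
step_arm(series=[0, 0, -1.5, 0, 1, 0, 0, -1.5, 0, 1, 0, 0, -1.5, 0, 1, 0, 0, -1.5, 0, 1, 0, 0, 0, 0, 1])

```text
clock: 14.28
eef_pos: [527.9, 213.0, 183.4]
eef_rot: [-3.141, 0.0, -0.195]
wrist_force: [0.3, 1.4, -1.4]
finger_gap: 35.3
finger_force: 40.0
```

Request:
step_arm(series=[0, 0, -1, 0, 1, 0, 0, -1, 0, 1, 0, 0, -1, 0, 1, 0, 0, 0, 0, 1])

```text
clock: 14.78
eef_pos: [527.9, 212.8, 180.6]
eef_rot: [-3.141, -0.0, -0.195]
wrist_force: [1.4, 1.3, 2.1]
finger_gap: 35.5
finger_force: 40.0
```

Request:
step_arm(series=[0, 0, -1, 0, 1, 0, 0, -1, 0, 1, 0, 0, 0, 0, 1])

```text
clock: 15.15
eef_pos: [527.9, 212.8, 178.4]
eef_rot: [-3.142, 0.0, -0.195]
wrist_force: [0.7, 0.7, 1.6]
finger_gap: 35.6
finger_force: 40.0
```

Request:
step_arm(series=[0, 0, -1, 0, 1, 0, 0, -1, 0, 1, 0, 0, -1, 0, 1, 0, 0, 0, 0, 1])

```text
clock: 15.65
eef_pos: [527.7, 212.8, 175.0]
eef_rot: [3.141, 0.001, -0.195]
wrist_force: [-0.7, 1.4, -3.8]
finger_gap: 35.7
finger_force: 40.0
```

Request:
step_arm(series=[0, 0, -1, 0, 1, 0, 0, -1, 0, 1, 0, 0, -1, 0, 1, 0, 0, 0, 0, 1])

```text
clock: 16.15
eef_pos: [528.0, 212.9, 172.7]
eef_rot: [-3.141, -0.0, -0.195]
wrist_force: [-1.0, 1.0, 4.0]
finger_gap: 35.9
finger_force: 40.0
```

Request:
step_arm(series=[0, 0, -1, 0, 1, 0, 0, 0, 0, 1])

```text
clock: 16.4
eef_pos: [527.9, 212.9, 171.5]
eef_rot: [-3.141, -0.0, -0.195]
wrist_force: [-0.2, 1.5, 4.1]
finger_gap: 35.5
finger_force: 40.0
```

Request:
step_arm(series=[0, 0, -0.7, 0, 1, 0, 0, 0, 0, 1])

```text
clock: 16.65
eef_pos: [527.9, 212.9, 170.7]
eef_rot: [-3.142, -0.0, -0.195]
wrist_force: [0.3, 0.9, 4.0]
finger_gap: 35.4
finger_force: 40.0
```

Request:
step_arm(series=[0, 0, -0.7, 0, 1, 0, 0, 0, 0, 1])

```text
clock: 16.9
eef_pos: [527.8, 212.8, 169.9]
eef_rot: [3.141, 0.0, -0.195]
wrist_force: [1.0, 0.2, 4.4]
finger_gap: 35.7
finger_force: 40.0
```

Request:
step_arm(series=[0, 0, -0.6, 0, 1, 0, 0, 0, 0, 1])

```text
clock: 17.15
eef_pos: [527.9, 212.8, 169.4]
eef_rot: [3.142, 0.0, -0.195]
wrist_force: [-0.9, 0.7, 2.7]
finger_gap: 35.8
finger_force: 40.0
```

Request:
step_arm(series=[0, 0, -0.5, 0, 1, 0, 0, 0, 0, 1])

```text
clock: 17.4
eef_pos: [527.9, 212.8, 168.9]
eef_rot: [3.142, 0.0, -0.195]
wrist_force: [0.7, -0.0, 4.0]
finger_gap: 35.4
finger_force: 40.0
```

Request:
step_arm(series=[0, 0, -0.4, 0, 1, 0, 0, 0, 0, 1])

```text
clock: 17.65
eef_pos: [527.9, 212.8, 168.5]
eef_rot: [-3.142, -0.0, -0.195]
wrist_force: [0.1, 0.1, 4.2]
finger_gap: 35.5
finger_force: 40.0
```

Request:
step_arm(series=[0, 0, -0.4, 0, 1, 0, 0, 0, 0, 1])

```text
clock: 17.9
eef_pos: [527.9, 212.8, 168.1]
eef_rot: [-3.142, 0.0, -0.195]
wrist_force: [-0.1, -0.1, 5.4]
finger_gap: 35.7
finger_force: 40.0
```

Request:
step_arm(series=[0, 0, -0.4, 0, 1, 0, 0, 0, 0, 1])

```text
clock: 18.15
eef_pos: [527.8, 212.8, 167.7]
eef_rot: [-3.142, 0.0, -0.195]
wrist_force: [-0.4, -0.6, 4.4]
finger_gap: 35.7
finger_force: 40.0
```

Request:
step_arm(series=[0, 0, 1, 0, 1, 0, 0, 1, 0, 1, 0, 0, 0.5, 0, 1, 0, 0, 0, 0, 1])

```text
clock: 18.65
eef_pos: [527.7, 212.8, 170.0]
eef_rot: [3.141, 0.0, -0.195]
wrist_force: [0.5, 0.9, 1.8]
finger_gap: 36.1
finger_force: 40.0
```

Request:
step_arm(series=[0, 0, 0.7, 0, 1, 0, 0, 0, 0, 1])

```text
clock: 18.9
eef_pos: [527.5, 212.7, 170.2]
eef_rot: [3.141, 0.001, -0.195]
wrist_force: [0.9, 2.4, -5.1]
finger_gap: 35.3
finger_force: 40.0
```

Request:
step_arm(series=[0, 0, 0.5, 0, 1, 0, 0, 0, 0, 1])

```text
clock: 19.15
eef_pos: [527.4, 212.7, 170.5]
eef_rot: [3.141, 0.002, -0.195]
wrist_force: [0.2, 0.9, -13.6]
finger_gap: 35.4
finger_force: 40.0
```

A gentle pull is resisted with 13.6 N, so the spout is locked. I'll ease off, open and retreat.

Request:
step_arm(series=[0, 0, -1.2, 0, 1, 0, 0, 0, 0, 0.8, 0, 0, 0, 0, 0.5, 0, 0, 0, 0, 0, 0, 0, 0, 0, 0, 0, 0, 0, 0, 0, 0, 0, 0, 0, 0, 0, 0, 0, 0, 0, 0, 0, 20, 0, 0, 0, 0, 40, 0, 0, 0, 0, 40, 0, 0, 0, 0, 40, 0, 0, 0, -40, 0, 0, 0, 0, -55, 0, 0, 0, 0, -55, 0, 0, 0, 0, -55, 0, 0, 0, 0, -55, 0, 0, 0, 0, 0, 0, 0, 0])

```text
clock: 21.4
eef_pos: [527.6, -50.1, 310.1]
eef_rot: [3.141, 0.0, -0.199]
wrist_force: [-0.3, 0.7, 0.1]
finger_gap: 93.9
finger_force: 0.0
```

```bash
python3 - <<'E'
from h import *
p,d=snap('side'); s=manip.read_state(); print(s['eef_pos'],s['wrist_force'],s['finger_gap'])
cv2.imwrite('pics/end.png',cv2.resize(p[200:400,230:430],None,fx=3,fy=3,interpolation=cv2.INTER_CUBIC))
for CN in('side','top'):
    if CN=='top': p,d=snap('top')
    P=cloud(CN,d); x,y,z=P[...,0],P[...,1],P[...,2]
    m=(abs(x-528)<25)&(abs(y-212)<25)&(z>200)&(z<240); zz=z[m]; print(CN,m.sum(),np.nanpercentile(zz,[80,90,95]).round(1))
    n=(x>400)&(x<470)&(y>190)&(y<270)&(z>150)&(z<225); print('nozzle',P[n].min(0).round(1) if n.any() else 0,P[n].mean(0).round(1))
E
```

```text
[527.76509134 -48.4020737  310.21174433] [ 0.05115928  0.20369688 -0.28187506] 93.97040387317911
side 402 [220.5 221.1 221.7]
nozzle [429.3 219.4 167.7] [445.8 230.3 194.7]
top 210 [222.2 223.5 224.5]
nozzle [430.2 219.3 167.5] [449.4 226.5 200. ]
```

View pics/end.png

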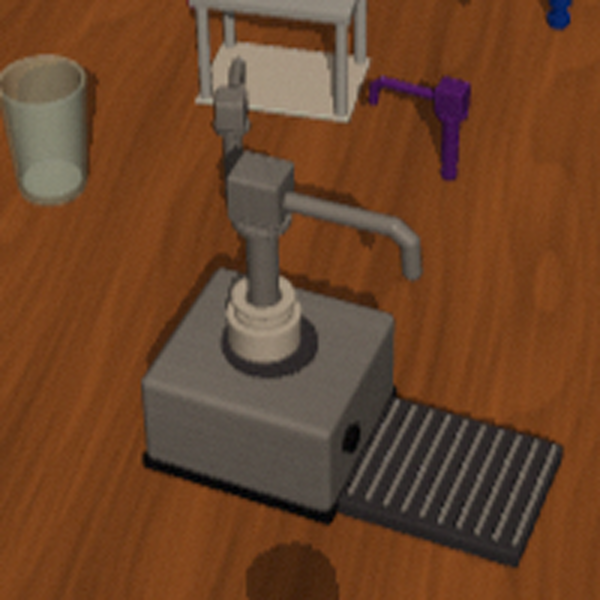

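The spout stands upright in the fitting by itself. Its block top is at z≈220, so the tip is about 30 mm deep, and the nozzle at about (410,265) in the crop is over the tray. Handing in.

```bash
python3 -c "
from cell import manip; print(manip.sign_off())"
```

```text
the job is handed in; nothing more can be done
None
```

The spout is locked in the font's fitting about 30 mm deep, with its nozzle over the drip tray and the gripper clear. It held against a 13.6 N pull before I let go. The job is handed in; sign-off returned no verdict.

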